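# Seal a jar in the leak tester and hold the test lever

### The arm

A 6-joint arm with a two-finger parallel gripper is mounted at the origin on a cart in front of the work surface, level with it; the furniture and walls round the work are solid. World frame = base frame: x ahead of the robot, y to its left, z up, the work surface at z = 0. Lengths are in m, angles in degrees, forces in N, time in s.
With the tool pointing down it reaches from about 0.3 to 0.75 m from the base axis. Payload 8.5 kg.
Tool frame: the origin (TCP) lies at the very end of the fingers, on their centre line; the grasp point (between the pads) lies 19 mm behind it; x points along the fingers, y is the direction in which the jaws open and shut, and the axes are right-handed (so a half turn about x gives the same grasp; the last joint's range is limited). The gripper opens to 85 mm and grips with 20 to 120 N. Pads are 22 mm wide; open, the fingers measure 114 mm over their backs; the gripper's body (76 mm by 85 mm) begins 54 mm behind the grasp point. The pads swing forward as they close: fully open they stand 13 mm farther back than shut.
Start: joints at [62.149, 21.807, 74.336, -0, 83.858, -12.336], TCP at [0.147, 0.53, 0.231] pointing down, gripper open.
Joint ranges: [-178.18, 178.18], [-50.72, 133.34], [12.68, 142.11], [-81.47, 261.47], [9.98, 163.14], [-165.26, 165.26]. Speed limits (degrees/s): [136.94, 136.94, 180, 180, 180, 180].

### API

Orientations are given as a 3x3 rotation matrix whose columns are the frame's x, y, z axes.
In Python, from rig import sensors, cams, env gives the robot as it stands.
- The arm moves only by the shell command python3 -m crank 'ROWS' [FORCE]. ROWS is a JSON object of lists of equal length, an entry for each row: "hand": the closure in counts, from 0 (fully open) to 255 (shut); "translation": the shift along the tool's x, y, z in m, a list of three; "dr": the turn, a rotation vector about the tool's x, y, z in rad, a list of three. A call has 1 to 5 rows; each row is the pose to reach, as a shift and turn from the pose commanded when the call began, along the tool's axes at that moment; what a row does not reach only later rows make up. A row lasts 1/10 s, in which the tool goes at most 50 mm and 8.59 degrees, less where a joint would pass 70% of its speed; a pose out of reach is approached as far as the arm can. A call with a gripper value outside its range is refused whole. The fingers move at their own pace and stop on an object; FORCE is the grip in N (left out, the last holds). Time passes only in rows, so rows that repeat a pose let the fingers close. It gives the time, the measured TCP pose, the force and the opening at its end, in the units of the state.
- sensors.observe(): the state, without advancing time (a new reading comes with each control period).
- cams.get_image(name): name is "scene" or "top" or "wrist"; returns (picture, depth): 384x512x3 uint8, blue, green, red; 384x512 float32, m along the optical axis (not along the pixel's ray), 0 where there is no reading.
- cams.calibration(name): a dict with "vertical_fov" (degrees; the focal length in pixels is half the picture's height over the tangent of half this angle, whatever the lens; pixels are square), "cx", "cy" (the principal point, pixels), "extrinsics" (4x4, takes a point from camera to world coordinates). Camera axes: x right, y down, z forward; pixel columns grow to the right and rows downward; lengths in m; the calibration is good to about 2 mm. A picture is of the moment at which its call begins: read the wrist's pose just before it. calibration takes no time and is no camera call; for the wrist camera it gives the pose at the moment of the call.
- env.close_job(): hands the job in, once; it reports no verdict.
The state is a dict: "time_s": time; "q": joint angles; "qvel": joint speeds; "joint_efforts": joint torques, N m; "position": TCP position; "tool_rot": TCP orientation; "ft_force": force on the tool from outside, world axes, zero at the start; "wrist_torque": the same for the moment, N m; "grip_width": finger opening in m.
Only numpy, scipy, OpenCV 4.12 (cv2) and the standard library are available. Lean on these libraries where they do the work, as an engineer would, in place of code of your own. Each camera call takes 0.05 s, during which the arm holds its last target. There are 200 camera calls.

### The job

Leak-test the jar that stands in the bench tester: push the shuttle all the way in under the seal head, then push the black star knob on top down and turn it clockwise to its stop so that it stays down by itself and keeps the seal pad on the jar's mouth. Only then press the sprung test lever down until it is level, half-way through its travel (fully down would over-pressure the jar, so never bottom it), and finish while still holding it level. Leave the other jars where they stand.

Things in the scene. Friction and masses are not known exactly. Their poses are not given: they have to be found in the camera images.
- tester: The leak tester, an aluminium base plate 210 x 330 mm with two columns and a bridge. Origin on the bench under the seal axis (midway between the columns), x towards its back, y to its left, z up. The base's top is 14 mm above the bench; it reaches from x = -135 to +75 mm. The bridge (44 mm deep in x, 168 mm wide in y) has its top at z = 146 mm; on it a bayonet collar, 38 mm across, up to z = 172 mm, round the plunger's stem.
- shuttle_slide (a joint): The shuttle, a plate that carries the jar in a round nest and slides along the tester's x between two guides with 2 N of friction: 0 = out (start), 0.060 m = fully in against its stop, the jar on the seal axis. It counts as in above 0.057.
- shuttle_knob (a point): Middle of the upright black knob at the front end of the shuttle, by which it is pushed: 22 mm across, 26 mm high (z = 38 to 64 mm above the bench), 115 mm in front of the jar's axis.
- seal_pad: The round black rubber seal pad, 67 mm across, under the bridge on the plunger; it yields upward against a spring of 1.2 N/mm. Its face is 111 mm above the bench when the plunger is up.
- plunger_slide (a joint): The sealing plunger with knob and pad, which slides straight down: 0 = up (start), 0.016 m = the stop. A return spring pushes it up with about 2.5 N at the top; with the jar beneath, the pad touches the mouth at 0.007, and about 17 N hold it at the bottom. Locked in the notch it stays at about 0.010.
- knob_turn (a joint): Turn of the knob about the vertical plunger axis: 0 at the start, grows clockwise seen from above, stop at 1.25 rad. A cross pin in two bayonet slots of the collar stops it from turning until the plunger is pushed down at least 13 mm; keep it down while turning to the stop; let go, the pin springs up 2.5 mm into a notch and the plunger stays down. Not turned enough, it springs up again.
- knob_center (a point): Centre of the black round star knob on top of the plunger, on the seal axis: 46 mm across, 26 mm high, centre 203 mm above the bench when up; sides vertical, room for the fingers beside and below it (bridge top 57 mm below this point).
- clamp_knob: The same knob as a body (origin on the bench under the seal axis when the plunger is up, z up).
- jar: The white open jar under test, 68 mm across, 78 mm high, loose in the shuttle's nest (nest 12 mm high); origin under its bottom, 26 mm above the bench.
- lever_angle (a joint): Test lever on its hinge: 0 = released, sloping 0.35 rad up towards the robot; 0.35 = level (the test position, long middle mark of the index plate; the needle of the pressure gauge then points straight up); 0.70 = bottomed (too much pressure). Spring: about 4 N on the pad at rest, 8 N at level, 12 N bottomed; it springs back when let go.
- test_lever: The test lever with its black ribbed pad, a body turning about the hinge; origin on the hinge; its x axis is level at the start, 0.35 rad nose-up when the lever is level.
- lever_pivot (a point): The lever's hinge axis, 76 mm above the bench, in the clevis of the valve block; x, y and z as the tester's. The valve block stands on the left or the right wing of the tester, a block with a round pressure gauge on the other.
- lever_pad (a point): Middle of the top of the ribbed black press pad at the lever's free end (32 mm long, 24 mm wide), 80 mm from the hinge towards the robot and 8 mm above the line through it: 111 mm above the bench when released, 84 mm when the lever is level, 56 mm when bottomed. It is pressed from above.
- open_jar_a: White open jar standing beside the work, 68 mm across, 78 mm high, origin under its bottom; leave it.
- open_jar_b: White open jar like it; leave it.
- capped_jar: White jar with its lid on, 68 mm across, 84 mm high, origin under its bottom; leave it.
Things that resemble listed ones, but are neither listed nor needed, are in the scene too. What is shaped like the jar but blue is not meant.

How it is judged:
By the outcome, as a careful person would: the job done as asked, in the order asked, and still so for the second after the job is handed in, while the arm keeps its last pose, push and grip.
It also fails if it takes over 51 s, if anything falls off the work surface, if the arm or the gripper's body presses on something with over 40 N, if the wrist force passes 120 N, or if a joint passes its speed limit or range.

## Working session

There is one attempt and no reset: what is moved stays moved. The work goes in short steps, Python scripts to look and compute and a shell command to move; the robot and the scene stay as the last step left them, time stands still between calls to the robot, and variables do not carry over. Pictures are saved under pics/ and viewed, about 8 in all and at most 12, crops included, and the job is handed in when it is done.

```bash
ls; mkdir -p pics; cat > h.py <<'E'
import numpy as np, cv2
from rig import sensors, cams, env
def cam(n):
    c=cams.calibration(n); f=192/np.tan(np.radians(c["vertical_fov"])/2); return f,c["cx"],c["cy"],np.array(c["extrinsics"])
def ray(n,u,v,z,c=None):
    f,cx,cy,T=c or cam(n); d=T[:3,:3]@np.array([(u-cx)/f,(v-cy)/f,1]); o=T[:3,3]; return o+d*(z-o[2])/d[2]
def cloud(n,D,c=None):
    f,cx,cy,T=c or cam(n); v,u=np.mgrid[:384,:512]; P=np.stack([(u-cx)/f*D,(v-cy)/f*D,D],-1); return P@T[:3,:3].T+T[:3,3]
def proj(n,p,c=None):
    f,cx,cy,T=c or cam(n); q=T[:3,:3].T@(np.array(p)-T[:3,3]); return cx+f*q[0]/q[2],cy+f*q[1]/q[2]
E
python3 - <<'E'
from h import *
for n in("scene","top"):
    c=cam(n); I,D=cams.get_image(n); np.savez(f"{n}.npz",I=I,D=D); cv2.imwrite(f"pics/{n}0.png",I)
    print(n,c[0],c[1:3],c[3].round(3).tolist(),cams.calibration(n).keys())
s=sensors.observe(); print(s)
E
```

```text
pics
scene 447.1524003363448 (259.75168910775477, 194.26347742748695) [[-0.819, -0.356, 0.45, -0.161], [-0.574, 0.491, -0.655, 0.918], [0.012, -0.795, -0.607, 1.043], [0.0, 0.0, 0.0, 1.0]] dict_keys(['vertical_fov', 'cx', 'cy', 'extrinsics'])
top 395.5087180114279 (250.9929770460499, 189.7164536734189) [[-0.023, -0.996, 0.083, 0.427], [-1.0, 0.024, 0.007, -0.081], [-0.009, -0.082, -0.997, 1.349], [0.0, 0.0, 0.0, 1.0]] dict_keys(['vertical_fov', 'cx', 'cy', 'extrinsics'])
{'time_s': 0.1, 'q': array([ 6.21474290e+01,  2.18354837e+01,  7.43788720e+01,  1.73476391e-03,
        8.38583578e+01, -1.23360811e+01]), 'qvel': array([ 0.04394743, -0.0552874 , -0.22608173,  0.09780859, -0.07440373,
       -0.00041576]), 'joint_efforts': array([ 3.01141023e-03, -4.49218619e+01, -2.31656653e+01, -1.98519797e-04,
        3.68009380e-03, -1.92998027e-05]), 'position': array([0.14700587, 0.52971833, 0.23079801]), 'tool_rot': array([[-6.19532060e-04,  2.67518458e-01,  9.63552537e-01],
       [-1.10800405e-03,  9.63551946e-01, -2.67519007e-01],
       [-9.99999194e-01, -1.23335671e-03, -3.00539787e-04]]), 'ft_force': array([-0.28078619,  0.06507079,  0.71045105]), 'wrist_torque': array([ 0.02010213, -0.01413278, -0.02432602]), 'grip_width': 0.08550832431707087}
```

View pics/scene0.png

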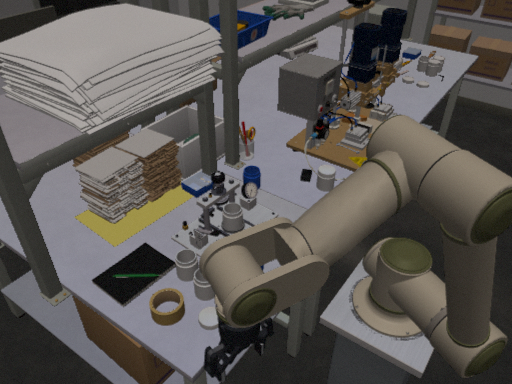

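View pics/top0.png

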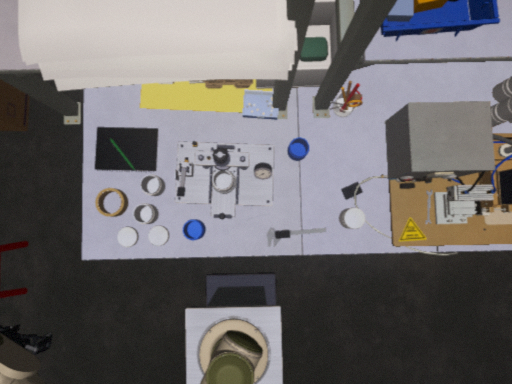

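Scene: the tester is at top-picture (222,180), with the black star knob at (221,157), jar in the nest (223,181), shuttle knob (222,215), lever with black pad on the left wing (181,185), and gauge on the right (262,170). Lookalikes: open jars (152,185) and (147,213), blue jars (298,149) and (194,229), white lids (127,237) and (158,235), capped jar (354,217), knife-like black handle (283,234). Close crop to check.

```bash
python3 - <<'E'
from h import *
d=np.load("top.npz");I,D=d["I"],d["D"];c=cam("top")
cv2.imwrite("pics/c1.png",cv2.resize(I[130:230,165:285],None,fx=6,fy=6,interpolation=cv2.INTER_CUBIC))
P=cloud("top",D,c)
for u,v in[(221,157),(223,181),(222,215),(181,190),(181,180),(262,170),(290,100),(180,40),(283,113)]: print(u,v,P[v,u].round(3),D[v,u])
for u,v,z in[(221,157,.216),(222,215,.064),(181,192,.111)]: print(ray("top",u,v,z,c).round(4))
# height-map components
g=cv2.cvtColor(I,cv2.COLOR_BGR2GRAY)
reg=np.zeros_like(g);reg[138:225,170:280]=1
for nm,lo,hi in(("knob",.195,.23),("skn",.05,.075),("lev",.09,.125)):
    m=((P[...,2]>lo)&(P[...,2]<hi)&(g<60)&(reg>0)).astype(np.uint8)
    n,l,st,ce=cv2.connectedComponentsWithStats(m)
    for i in range(1,n):
        if st[i,4]>5: print(nm,st[i],ce[i].round(1),np.median(P[l==i],0).round(4))
# base plate top
m=((abs(P[...,2]-.014)<.004)&(reg>0)); q=P[m][:,:2].astype(np.float32); r=cv2.minAreaRect(q);print(r,cv2.boxPoints(r))
E
```

```text
221 157 [0.617 0.011 0.219] 1.1423153
223 181 [0.567 0.021 0.036] 1.3205507
222 215 [0.453 0.024 0.06 ] 1.2870109
181 190 [0.534 0.148 0.111] 1.2444254
181 180 [0.567 0.15  0.096] 1.2617842
262 170 [ 0.592 -0.108  0.105] 1.2523392
290 100 [ 0.848 -0.214  0.004] 1.3739098
180 40 [0.773 0.051 0.63 ] 0.7455381
283 113 [ 0.803 -0.189  0.003] 1.3713183
[0.6178 0.0116 0.216 ]
[0.4532 0.0241 0.064 ]
[0.5274 0.1479 0.111 ]
knob [214 148  14  15  77] [221.2 155.6] [0.6182 0.0092 0.2147]
skn [219 214   6   4  14] [221.9 215.7] [0.4502 0.0243 0.0633]
lev [255 164  16   5  47] [262.6 165.8] [ 0.604  -0.1117  0.1099]
lev [178 188   6   8  45] [180.6 191.6] [0.5275 0.1487 0.1132]
((0.5613825917243958, 0.021122559905052185), (0.3297118842601776, 0.28172463178634644), 86.91988372802734) [[ 0.41186568 -0.13592638]
 [ 0.6931833  -0.15106408]
 [ 0.7108995   0.1781715 ]
 [ 0.42958188  0.1933092 ]]
```

View pics/c1.png

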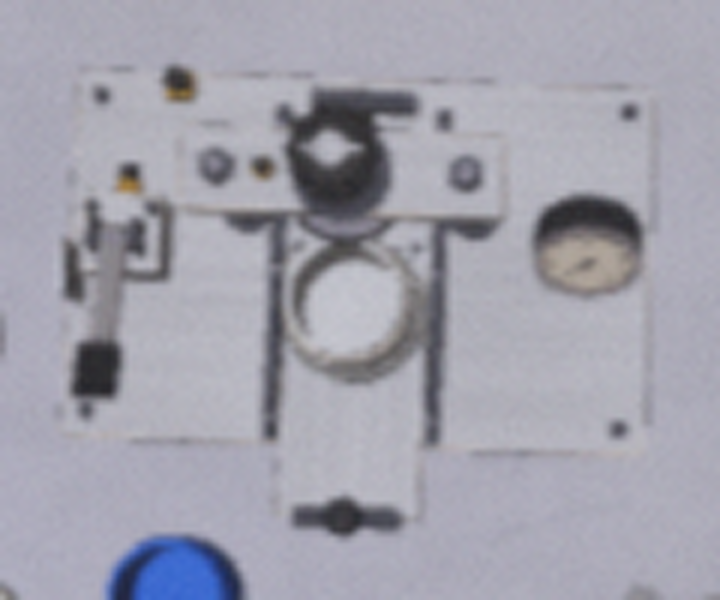

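```bash
python3 -m crank '{"hand":[255,255,255,255,255],"translation":[[-0.03,-0.034,0.035],[-0.05,-0.068,0.07],[-0.07,-0.102,0.105],[-0.07,-0.136,0.14],[-0.07,-0.170,0.175]],"dr":[[0,0,0],[0,0,0],[0,0,0],[0,0,0],[0,0,0]]}' 40
python3 -m crank '{"hand":[255,255,255,255,255],"translation":[[0,-0.034,0.036],[0,-0.068,0.072],[0,-0.102,0.108],[0,-0.136,0.144],[0,-0.170,0.178]],"dr":[[0,0,0],[0,0,0],[0,0,0],[0,0,0],[0,0,0]]}'
python3 -m crank '{"hand":[255,255,255,255,255],"translation":[[0,-0.03,0.035],[0,-0.062,0.07],[0,-0.062,0.07],[0,-0.062,0.07],[0,-0.062,0.07]],"dr":[[-0.11,0,0],[-0.218,0,0],[-0.218,0,0],[-0.218,0,0],[-0.218,0,0]]}'
python3 - <<'E'
from h import *
s=sensors.observe();print(s['time_s'],s['position'],s['tool_rot'].round(3).tolist(),s['q'].round(1),s['ft_force'].round(1))
c=cam("wrist");I,D=cams.get_image("wrist");np.savez("w1.npz",I=I,D=D,T=c[3],k=c[:3]);cv2.imwrite("pics/w1.png",I);print(c)
d=np.load("top.npz");P=cloud("top",d["D"]);print(P[147,226:236:2].round(3),P[204:234:4,188:200:4,2].max())
E
```

```text
time_s: 0.6
position: [0.266, 0.3259, 0.3018]
tool_rot: [[0.001, 0.267, 0.964], [0.001, 0.964, -0.267], [-1.0, 0.001, 0.001]]
ft_force: [1.1, 0.3, 0.3]
grip_width: 0.0121
time_s: 1.1
position: [0.3921, 0.1141, 0.3011]
tool_rot: [[-0.0, 0.268, 0.963], [0.0, 0.963, -0.268], [-1.0, 0.0, -0.0]]
ft_force: [1.2, 0.7, 0.3]
grip_width: 0.0
time_s: 1.6
position: [0.4418, 0.0384, 0.3011]
tool_rot: [[-0.0, 0.053, 0.999], [0.0, 0.999, -0.053], [-1.0, 0.0, -0.0]]
ft_force: [-1.1, -0.4, -0.6]
grip_width: 0.0
1.6 [0.44184484 0.0383511  0.30113536] [[-0.0, 0.053, 0.999], [0.0, 0.999, -0.053], [-1.0, 0.0, -0.0]] [-10.4   8.2  81.8   0.   90.  -97.4] [-1.1 -0.4 -0.6]
(np.float64(307.82880537431924), 258.6478601047639, 192.3150338323262, array([[ 5.17835832e-02,  9.48288642e-01,  3.13156690e-01,
         3.60407213e-01],
       [ 9.98658213e-01, -4.90196511e-02, -1.66987406e-02,
         4.30081700e-02],
       [-4.84394392e-04,  3.13601221e-01, -9.49554653e-01,
         4.42387507e-01],
       [ 0.00000000e+00,  0.00000000e+00,  0.00000000e+00,
         1.00000000e+00]]))
[[ 0.684  0.01   0.024]
 [ 0.683  0.003  0.028]
 [ 0.683 -0.004  0.028]
 [ 0.682 -0.011  0.032]
 [ 0.686 -0.017  0.01 ]] 0.07890256966674869
```

View pics/w1.png

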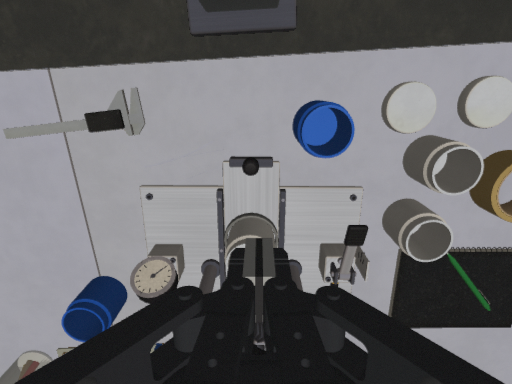

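The wrist view shows the shuttle knob at (251,166), lever pad at (356,235), and base front corners near (142,186) and (361,187). The gripper hides the star knob.

```bash
python3 - <<'E'
from h import *
d=np.load("w1.npz");I,D=d["I"],d["D"];c=(d["k"][0],d["k"][1],d["k"][2],d["T"])
r=lambda u,v,z:ray("wrist",u,v,z,c)
P=cloud("wrist",D,c);g=cv2.cvtColor(I,cv2.COLOR_BGR2GRAY)
def blob(u,v,z,h=20):
    m=(g<45).astype(np.uint8);m[:v-h]=0;m[v+h:]=0;m[:,:u-h]=0;m[:,u+h:]=0
    n,l,st,ce=cv2.connectedComponentsWithStats(m);i=l[v,u];print(st[i],ce[i],r(*ce[i],z).round(4),np.median(P[l==i],0).round(4))
blob(251,166,.064,12);blob(356,235,.111)
a,b=r(142,186,.014),r(361,187,.014);print(a,b,np.linalg.norm(a-b),np.degrees(np.arctan2(b[1]-a[1],b[0]-a[0]))-90)
# base front edge fit
pts=[]
for u in list(range(150,218,6))+list(range(292,355,6)):
    col=g[175:200,u].astype(float);pts.append(r(u,175+np.argmax(abs(np.diff(cv2.GaussianBlur(col[:,None],(1,3),0)[:,0]))),.014)[:2])
pts=np.array(pts);k=np.polyfit(pts[:,1],pts[:,0],1);yaw=-np.arctan(k[0]);print("edge",k,np.degrees(yaw),np.std(pts[:,0]-np.polyval(k,pts[:,1])))
mid=(a+b)/2;ex=np.array([np.cos(yaw),np.sin(yaw)]);print("axis from corners",mid[:2]+.135*ex,"from top knob .618 .010")
E
```

```text
[     0      0    512    384 196362] [255.50648802 191.53393223] [0.4839 0.0324 0.064 ] [ 4.322e-01  3.770e-02 -4.000e-04]
[345 225  23  21 383] [355.60835509 234.5535248 ] [0.5284 0.1494 0.111 ] [0.5283 0.1494 0.1108]
[ 0.48324871 -0.13363567  0.014     ] [0.50124055 0.18482699 0.014     ] 0.3189704862363533 -3.233540109558433
edge [0.05790759 0.49161676] -3.314159533089295 0.0028438111007004652
axis from corners [0.62701885 0.01779121] from top knob .618 .010
```

```bash
python3 - <<'E'
from h import *
d=np.load("w1.npz");I,D=d["I"],d["D"];c=(d["k"][0],d["k"][1],d["k"][2],d["T"])
P=cloud("wrist",D,c);g=cv2.cvtColor(I,cv2.COLOR_BGR2GRAY)
m=(P[...,2]>.055)&(P[...,2]<.075)&(g<60);m[:150]=0;m[180:]=0;m[:,:235]=0;m[:,267:]=0
v,u=np.where(m);print(len(u),u.min(),u.max(),v.min(),v.max(),ray("wrist",u.mean(),v.mean(),.064,c))
I,D=cams.get_image("scene");np.savez("s2.npz",I=I,D=D);c=cam("scene")
print(proj("scene",(.62,.012,.216),c),proj("top",(.62,.012,.216)))
u,v=map(int,proj("scene",(.62,.012,.203),c))
J=cv2.resize(I[v-60:v+60,u-75:u+75],None,fx=5,fy=5,interpolation=cv2.INTER_CUBIC);cv2.imwrite("pics/s2.png",J);print(u-75,v-60)
P=cloud("scene",D,c);q=P[abs(P[...,2]-.216)<.0035];q=q[np.hypot(q[:,0]-.62,q[:,1]-.012)<.035];print(len(q),q.min(0),q.max(0),q.mean(0))
c=cam("top");I,D=cams.get_image("top");P=cloud("top",D,c);q=P[abs(P[...,2]-.216)<.004];q=q[np.hypot(q[:,0]-.62,q[:,1]-.012)<.035];print(len(q),q.min(0),q.max(0),q.mean(0))
E
```

```text
204 242 258 159 174 [0.45060706 0.0275103  0.064     ]
(np.float64(219.80694695435784), np.float64(173.80476792790367)) (np.float64(220.8503475225445), np.float64(156.24250329286116))
144 117
65 [ 0.60701815 -0.00096787  0.21254019] [0.64539164 0.03794408 0.21880891] [0.62589484 0.01834073 0.21527364]
160 [ 0.60369585 -0.00576664  0.21204264] [0.64795352 0.03785747 0.21986263] [0.62563452 0.01629056 0.2160224 ]
```

View pics/s2.png

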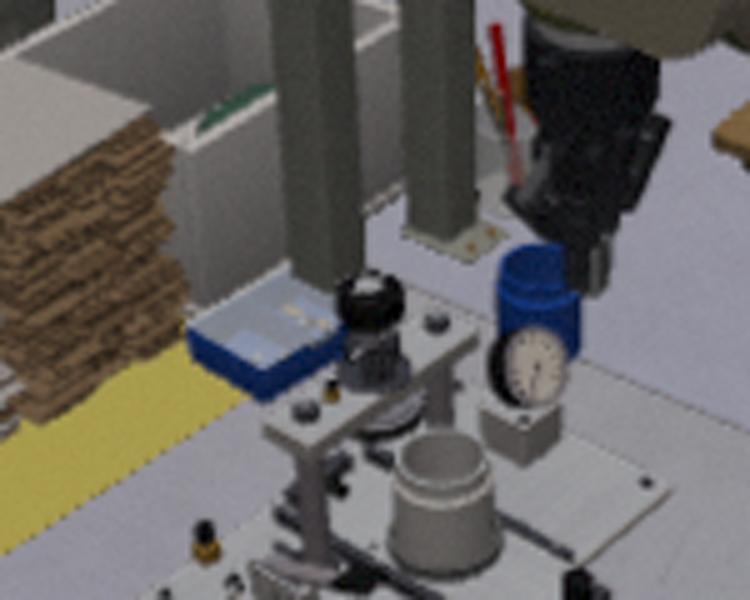

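```bash
python3 -m crank '{"hand":[255,255,255,255,255],"translation":[[0.05,-0.01,-0.036],[0.10,-0.01,-0.036],[0.15,-0.01,-0.036],[0.20,-0.01,-0.036],[0.25,-0.01,-0.036]],"dr":[[0,0,0],[0,0,0],[0,0,0],[0,0,0],[0,0,0]]}'
python3 -m crank '{"hand":[255,255,255,255,255],"translation":[[0,0,0.01],[0,0,0.02],[0,0,0.035],[0,0,0.05],[0,0,0.06]],"dr":[[0,0,0],[0,0,0],[0,0,0],[0,0,0],[0,0,0]]}'
```

```text
time_s: 2.25
position: [0.4057, 0.0302, 0.0605]
tool_rot: [[0.002, 0.052, 0.999], [-0.0, 0.999, -0.052], [-1.0, -0.0, 0.002]]
ft_force: [0.6, -0.5, -0.1]
grip_width: -0.0
time_s: 2.75
position: [0.469, 0.0262, 0.0645]
tool_rot: [[0.006, 0.052, 0.999], [-0.001, 0.999, -0.052], [-1.0, -0.001, 0.006]]
ft_force: [0.2, 0.0, -0.1]
grip_width: 0.0
```

```bash
python3 - <<'E'
from h import *
s=sensors.observe();print(s['time_s'],s['position'],s['q'].round(1),s['qvel'].round(1),s['ft_force'].round(1),s['joint_efforts'].round(1))
I,D=cams.get_image("wrist");cv2.imwrite("pics/w2.png",I)
E
```

```text
2.75 [0.46896949 0.02621646 0.06453105] [-11.3  25.7 100.9   0.   53.  -98.3] [  1.6   7.6 -13.2  -0.1   6.9   1.7] [ 0.2  0.  -0.1] [ -0.2 -40.6 -14.4   0.   -0.1  -0. ]
```

View pics/w2.png

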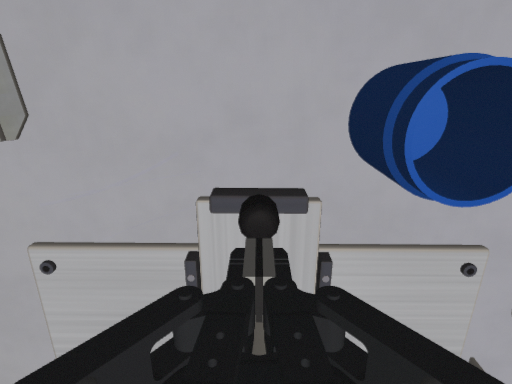

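The fingers skimmed over the knob: the descent was speed-limited and stayed at about z .065. The shuttle has not moved. I'll lift, go back, and descend fully.

```bash
python3 -m crank '{"hand":[255,255,255,255,255],"translation":[[-0.015,0,0],[-0.015,0,-0.03],[-0.015,0,-0.065],[-0.015,0,-0.065],[-0.01,0,-0.065]],"dr":[[0,0,0],[0,0,0],[0,0,0],[0,0,0],[0,0,0]]}'
python3 -m crank '{"hand":[255,255,255,255,255],"translation":[[0.01,0,0],[0.025,0,0],[0.025,0,0],[0.025,0,0],[0.025,0,0]],"dr":[[0,0,0],[0,0,0],[0,0,0],[0,0,0],[0,0,0]]}'
```

```text
time_s: 3.3
position: [0.4019, 0.0297, 0.0731]
tool_rot: [[0.004, 0.053, 0.999], [-0.001, 0.999, -0.053], [-1.0, -0.001, 0.004]]
ft_force: [-0.6, -0.8, 0.1]
grip_width: -0.0002
time_s: 3.8
position: [0.4017, 0.0297, 0.0471]
tool_rot: [[0.001, 0.053, 0.999], [-0.0, 0.999, -0.053], [-1.0, -0.0, 0.001]]
ft_force: [0.7, -0.1, 0.3]
grip_width: 0.0001
```

```bash
python3 -m crank '{"hand":[255,255,255,255,255],"translation":[[0,0,0.015],[0,0,0.025],[0,0,0.035],[0,0,0.045],[0,0,0.055]],"dr":[[0,0,0],[0,0,0],[0,0,0],[0,0,0],[0,0,0]]}'
python3 -m crank '{"hand":[255,255,255,255,255],"translation":[[0,0,0.01],[0,0,0.018],[0,0,0.024],[0,0,0.028],[0,0,0.028]],"dr":[[0,0,0],[0,0,0],[0,0,0],[0,0,0],[0,0,0]]}'
```

```text
time_s: 4.3
position: [0.4562, 0.0269, 0.0466]
tool_rot: [[-0.001, 0.053, 0.999], [0.0, 0.999, -0.053], [-1.0, -0.0, -0.001]]
ft_force: [-1.8, -1.0, 2.3]
grip_width: 0.0002
time_s: 4.8
position: [0.4845, 0.0253, 0.0465]
tool_rot: [[0.001, 0.053, 0.999], [-0.0, 0.999, -0.053], [-1.0, 0.0, 0.001]]
ft_force: [-0.7, -0.2, -0.2]
grip_width: 0.0001
```

```bash
python3 -m crank '{"hand":[255,255,255,255,255],"translation":[[0,0,0.002],[0,0,0.004],[0,0,0.006],[0,0,0.006],[0,0,0.006]],"dr":[[0,0,0],[0,0,0],[0,0,0],[0,0,0],[0,0,0]]}'
```

```text
time_s: 5.3
position: [0.49, 0.0251, 0.0465]
tool_rot: [[0.0, 0.053, 0.999], [-0.0, 0.999, -0.053], [-1.0, -0.0, 0.0]]
ft_force: [0.1, -0.9, -0.3]
grip_width: -0.0002
```

```bash
python3 - <<'E'
from h import *
c=cam("top");I,D=cams.get_image("top");P=cloud("top",D,c);cv2.imwrite("pics/t3.png",cv2.resize(I[140:220,165:285],None,fx=6,fy=6))
c=cam("wrist");I,D=cams.get_image("wrist");cv2.imwrite("pics/w3.png",I);P=cloud("wrist",D,c);g=I.max(2)
m=(P[...,2]>.058)&(P[...,2]<.072)&(g<60)&(abs(P[...,1]-.025)<.02)&(P[...,0]>.44)&(P[...,0]<.54);q=P[m];print(len(q),q.min(0),q.max(0))
E
```

```text
617 [0.47745271 0.0122037  0.05800379] [0.51837019 0.03941898 0.07198198]
```

```bash
python3 -m crank '{"hand":[255,255,255],"translation":[[0,0,0.002],[0,0,0.004],[0,0,0.004]],"dr":[[0,0,0],[0,0,0],[0,0,0]]}'
python3 -m crank '{"hand":[255,255],"translation":[[0,0,0.002],[0,0,0.003]],"dr":[[0,0,0],[0,0,0]]}'
```

```text
time_s: 5.7
position: [0.4921, 0.0251, 0.0464]
tool_rot: [[-0.005, 0.052, 0.999], [0.0, 0.999, -0.052], [-1.0, 0.0, -0.005]]
ft_force: [-9.4, -0.8, 5.6]
grip_width: -0.0
time_s: 5.9
position: [0.4923, 0.0251, 0.0462]
tool_rot: [[-0.011, 0.052, 0.999], [0.001, 0.999, -0.052], [-1.0, 0.0, -0.011]]
ft_force: [-23.0, -2.4, 16.9]
grip_width: 0.0001
```

View pics/t3.png

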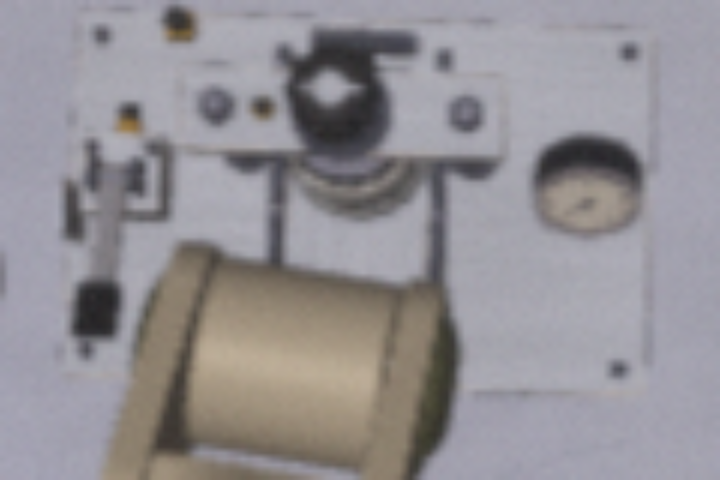

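```bash
python3 -m crank '{"hand":[255,255,0,0,0],"translation":[[0,0,-0.02],[-0.05,0,-0.03],[-0.10,0,-0.03],[-0.15,0,-0.03],[-0.20,0,-0.03]],"dr":[[0,0,0],[0,0,0],[0,0,0],[0,0,0],[0,0,0]]}'
python3 -m crank '{"hand":[0,0,0],"translation":[[0,0,0],[0,0,0],[0,0,0]],"dr":[[0,0,0],[0,0,0],[0,0,0]]}'
python3 - <<'E'
from h import *
for n in("wrist","scene","top"):
    c=cam(n);I,D=cams.get_image(n);P=cloud(n,D,c)
    cv2.imwrite(f"pics/{n}4.png",I)
    q=P[abs(P[...,2]-.216)<.004];q=q[np.hypot(q[:,0]-.6255,q[:,1]-.017)<.035]
    if len(q): print(n,len(q),q.min(0),q.max(0),q.mean(0))
    print(proj(n,(.6255,.017,.216),c))
E
```

```text
time_s: 6.4
position: [0.4667, 0.0263, 0.2481]
tool_rot: [[0.001, 0.053, 0.999], [-0.0, 0.999, -0.053], [-1.0, -0.0, 0.001]]
ft_force: [1.0, -1.1, -0.7]
grip_width: 0.043
time_s: 6.7
position: [0.4664, 0.0264, 0.2444]
tool_rot: [[-0.002, 0.053, 0.999], [0.0, 0.999, -0.053], [-1.0, 0.0, -0.002]]
ft_force: [-0.1, 0.1, -0.0]
grip_width: 0.0845
(np.float64(256.746397674083), np.float64(421.01006410530476))
scene 75 [ 0.60706505 -0.00164653  0.21203387] [0.64903575 0.03727318 0.21939093] [0.62552965 0.01914    0.21477312]
(np.float64(217.50502579727555), np.float64(173.9473833486597))
top 156 [ 0.6058826  -0.00299618  0.2120613 ] [0.64785372 0.03797279 0.21986621] [0.62579627 0.01684845 0.21609968]
(np.float64(219.09407945269567), np.float64(154.40681375088002))
```

```bash
python3 -m crank '{"hand":[0,0,0,0,0],"translation":[[0,0,0.04],[0,0,0.08],[0,0,0.12],[0,0,0.16],[0,0,0.16]],"dr":[[0,0,0],[0,0,0],[0,0,0],[0,0,0],[0,0,0]]}'
python3 -m crank '{"hand":[0,0,0,0,0],"translation":[[0.01,0,0],[0.03,0,0],[0.05,0,0],[0.064,0,0],[0.064,0,0]],"dr":[[0,0,0],[0,0,0],[0,0,0],[0,0,0],[0,0,0]]}'
```

```text
time_s: 7.35
position: [0.6296, 0.0173, 0.2423]
tool_rot: [[-0.003, 0.053, 0.999], [0.0, 0.999, -0.053], [-1.0, 0.0, -0.003]]
ft_force: [-0.5, -0.7, -1.0]
grip_width: 0.0855
time_s: 7.85
position: [0.6246, 0.0182, 0.1791]
tool_rot: [[-0.005, 0.053, 0.999], [0.001, 0.999, -0.053], [-1.0, 0.001, -0.005]]
ft_force: [0.3, -0.6, -0.5]
grip_width: 0.085
```

```bash
python3 -m crank '{"hand":[255,255,255,255,255],"translation":[[0,0,0],[0,0,0],[0,0,0],[0,0,0],[0,0,0]],"dr":[[0,0,0],[0,0,0],[0,0,0],[0,0,0],[0,0,0]]}' 80
python3 -m crank '{"hand":[255,255],"translation":[[0,0,0],[0,0,0]],"dr":[[0,0,0],[0,0,0]]}'
```

```text
time_s: 8.35
position: [0.6268, 0.017, 0.1825]
tool_rot: [[0.001, 0.053, 0.999], [-0.001, 0.999, -0.053], [-1.0, -0.001, 0.001]]
ft_force: [-1.5, -5.3, 2.9]
grip_width: 0.0442
time_s: 8.55
position: [0.6267, 0.017, 0.1824]
tool_rot: [[0.001, 0.053, 0.999], [-0.001, 0.999, -0.053], [-1.0, -0.001, 0.001]]
ft_force: [-1.4, -5.3, 2.5]
grip_width: 0.044
```

```bash
python3 -m crank '{"hand":[255,255,255,255,255],"translation":[[0.004,0,0],[0.008,0,0],[0.012,0,0],[0.016,0,0],[0.016,0,0]],"dr":[[0,0,0],[0,0,0],[0,0,0],[0,0,0],[0,0,0]]}'
```

```text
time_s: 9.05
position: [0.627, 0.017, 0.168]
tool_rot: [[0.003, 0.053, 0.999], [-0.002, 0.999, -0.053], [-1.0, -0.002, 0.003]]
ft_force: [-6.1, -4.0, 16.4]
grip_width: 0.0443
```

```bash
python3 -m crank '{"hand":[255,255,255],"translation":[[0.0015,0,0],[0.0025,0,0],[0.0025,0,0]],"dr":[[0,0,0],[0,0,0],[0,0,0]]}' 100
python3 - <<'E'
from h import *
for n in("scene","top"):
    c=cam(n);I,D=cams.get_image(n);P=cloud(n,D,c);cv2.imwrite(f"pics/{n}5.png",I)
u,v=218,180
E
```

```text
time_s: 9.35
position: [0.6271, 0.017, 0.1672]
tool_rot: [[0.005, 0.053, 0.999], [-0.002, 0.999, -0.053], [-1.0, -0.002, 0.005]]
ft_force: [-8.2, -5.8, 21.5]
grip_width: 0.0439
```

```bash
python3 -m crank '{"hand":[255,255,255,255,255],"translation":[[0,0,0],[0,0,0],[0,0,0],[0,0,0],[0,0,0]],"dr":[[0.1,0,0],[0.2,0,0],[0.3,0,0],[0.4,0,0],[0.5,0,0]]}'
python3 - <<'E'
from h import *
s=sensors.observe();print(s['wrist_torque'],s['q'])
E
```

```text
time_s: 9.95
position: [0.6273, 0.0176, 0.1672]
tool_rot: [[0.006, 0.528, 0.849], [-0.002, 0.849, -0.528], [-1.0, 0.002, 0.006]]
ft_force: [-5.9, -0.5, 21.5]
grip_width: 0.0441
[-0.29546631  1.13979593  0.03750698] [-9.17028205e+00  3.21999104e+01  6.73762262e+01 -3.42575677e-02
  8.00927845e+01 -6.72643223e+01]
```

```bash
python3 -m crank '{"hand":[255,255,255,255,255],"translation":[[0,0,0],[0,0,0],[0,0,0],[0,0,0],[0,0,0]],"dr":[[0.12,0,0],[0.24,0,0],[0.36,0,0],[0.48,0,0],[0.6,0,0]]}'
python3 -m crank '{"hand":[255,255,255,255,255],"translation":[[0,0,0],[0,0,0],[0,0,0],[0,0,0],[0,0,0]],"dr":[[0.05,0,0],[0.1,0,0],[0.15,0,0],[0.17,0,0],[0.17,0,0]]}'
python3 - <<'E'
from h import *
s=sensors.observe();R=s['tool_rot'];print(s['wrist_torque'],s['q'],"turned",-np.arctan2(R[1,2],R[0,2])-np.radians(3.05))
E
```

```text
time_s: 10.45
position: [0.6278, 0.0182, 0.1672]
tool_rot: [[0.007, 0.916, 0.402], [-0.001, 0.402, -0.916], [-1.0, 0.006, 0.003]]
ft_force: [-0.6, 1.9, 20.7]
grip_width: 0.0441
time_s: 10.95
position: [0.6281, 0.0183, 0.1672]
tool_rot: [[0.007, 0.968, 0.249], [-0.001, 0.249, -0.968], [-1.0, 0.007, 0.003]]
ft_force: [-0.2, 1.3, 19.5]
grip_width: 0.044
[2.8834534e-04 8.6004558e-01 1.9143580e+00] [-9.10187059e+00  3.22321375e+01  6.73141891e+01 -7.86393805e-03
  8.00214423e+01 -2.35362970e+01] turned 1.2656230075094896
```

```bash
python3 -m crank '{"hand":[255,255,255,255],"translation":[[-0.002,0,0],[-0.004,0,0],[-0.005,0,0],[-0.005,0,0]],"dr":[[0,0,0],[0,0,0],[0,0,0],[0,0,0]]}'
python3 -m crank '{"hand":[0,0,0,0,0],"translation":[[0,0,0],[0,0,0],[0,0,0],[0,0,0],[0,0,0]],"dr":[[0,0,0],[0,0,0],[0,0,0],[0,0,0],[0,0,0]]}'
python3 -m crank '{"hand":[0,0,0,0,0],"translation":[[0,0,0],[-0.03,0,0],[-0.06,0,0],[-0.09,0,0],[-0.12,0,0]],"dr":[[0,0,0],[0,0,0],[0,0,0],[0,0,0],[0,0,0]]}'
```

```text
time_s: 11.35
position: [0.628, 0.0183, 0.1711]
tool_rot: [[0.006, 0.968, 0.25], [-0.001, 0.25, -0.968], [-1.0, 0.006, 0.002]]
ft_force: [1.1, 0.8, 12.5]
grip_width: 0.0439
time_s: 11.85
position: [0.6265, 0.0178, 0.1678]
tool_rot: [[-0.0, 0.969, 0.245], [0.0, 0.245, -0.969], [-1.0, -0.0, -0.0]]
ft_force: [-0.2, 0.2, -0.6]
grip_width: 0.0856
time_s: 12.35
position: [0.6264, 0.0179, 0.2893]
tool_rot: [[-0.0, 0.969, 0.245], [0.0, 0.245, -0.969], [-1.0, -0.0, -0.0]]
ft_force: [0.1, -0.2, -0.2]
grip_width: 0.0854
```

```bash
python3 -m crank '{"hand":[0,255,255,255,255],"translation":[[0,-0.014,-0.031],[0,-0.028,-0.062],[0,-0.042,-0.092],[0,-0.056,-0.123],[0,-0.0705,-0.1534]],"dr":[[-0.14,0,0],[-0.28,0,0],[-0.42,0,0],[-0.56,0,0],[-0.7,0,0]]}'
python3 -m crank '{"hand":[255,255,255,255,255],"translation":[[0,0,0],[0,0,0],[0,0,0],[0,0,0],[0,0,0]],"dr":[[-0.14,0,0],[-0.28,0,0],[-0.42,0,0],[-0.56,0,0],[-0.56,0,0]]}'
python3 - <<'E'
from h import *
for n in("scene","top","wrist"):
    c=cam(n);I,D=cams.get_image(n);P=cloud(n,D,c);np.savez(f"{n}6.npz",I=I,D=D,T=c[3],k=c[:3]);cv2.imwrite(f"pics/{n}6.png",I)
    q=P[(P[...,2]>.19)&(P[...,2]<.222)];q=q[np.hypot(q[:,0]-.626,q[:,1]-.018)<.018]
    if len(q): print(n,len(q),"knob top",np.median(q,0))
    g=I.max(2);m=(g<60)&(abs(P[...,2]-.111)<.02)&(np.hypot(P[...,0]-.528,P[...,1]-.149)<.025)
    if m.sum(): print(n,"pad",m.sum(),P[m].mean(0),P[m].min(0),P[m].max(0))
J=cv2.imread("pics/scene6.png");cv2.imwrite("pics/c6.png",cv2.resize(J[130:260,165:295],None,fx=4.6,fy=4.6,interpolation=cv2.INTER_CUBIC))
E
```

```text
time_s: 12.85
position: [0.5196, 0.1502, 0.2881]
tool_rot: [[0.0, 0.579, 0.815], [0.0, 0.815, -0.579], [-1.0, 0.0, -0.0]]
ft_force: [0.2, 0.6, 0.3]
grip_width: 0.028
time_s: 13.35
position: [0.5206, 0.1493, 0.2881]
tool_rot: [[-0.0, 0.062, 0.998], [-0.0, 0.998, -0.062], [-1.0, -0.0, -0.0]]
ft_force: [-0.2, 0.8, -0.2]
grip_width: -0.0001
scene 9 knob top [0.61210402 0.01574208 0.20459559]
scene pad 44 [0.53003189 0.15133501 0.11080938] [0.5163248  0.13774242 0.10191273] [0.54869297 0.16557539 0.11681872]
top 118 knob top [0.62565958 0.01803834 0.20695956]
top pad 12 [0.51959183 0.15036535 0.11513345] [0.51727717 0.14082906 0.10812951] [0.5216595  0.16112533 0.11963935]
wrist 607 knob top [0.61745898 0.01549222 0.20437704]
wrist pad 493 [0.52995434 0.15104775 0.11054958] [0.5164781  0.13945089 0.1039666 ] [0.5464105  0.16261991 0.11563647]
```

View pics/c6.png

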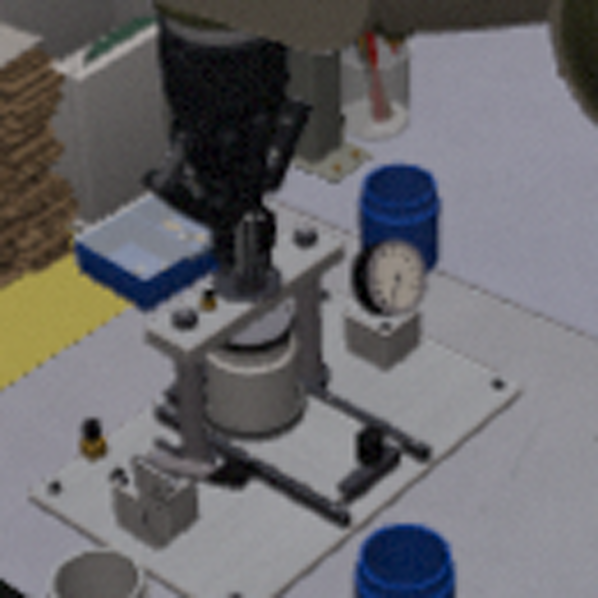

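```bash
python3 -m crank '{"hand":[255,255,255,255,255],"translation":[[0.04,0.0015,0.001],[0.08,0.0015,0.001],[0.12,0.0015,0.001],[0.158,0.0015,0.001],[0.158,0.0015,0.001]],"dr":[[0,0,0],[0,0,0],[0,0,0],[0,0,0],[0,0,0]]}'
python3 -m crank '{"hand":[255,255,255],"translation":[[0,0,0],[0,0,0],[0,0,0]],"dr":[[0,0,0],[0,0,0],[0,0,0]]}'
```

```text
time_s: 14.0
position: [0.5194, 0.1504, 0.126]
tool_rot: [[-0.009, 0.065, 0.998], [-0.001, 0.998, -0.065], [-1.0, -0.001, -0.009]]
ft_force: [-0.0, 1.1, 0.5]
grip_width: -0.0001
time_s: 14.3
position: [0.5226, 0.1508, 0.132]
tool_rot: [[0.004, 0.063, 0.998], [0.0, 0.998, -0.063], [-1.0, 0.0, 0.004]]
ft_force: [-0.6, -0.2, -0.8]
grip_width: -0.0003
```

```bash
python3 -m crank '{"hand":[255,255,255,255,255],"translation":[[0.007,0,0],[0.014,0,0],[0.021,0,0],[0.028,0,0],[0.033,0,0]],"dr":[[0,0,0],[0,0,0],[0,0,0],[0,0,0],[0,0,0]]}'
python3 -m crank '{"hand":[255,255,255,255,255],"translation":[[0.004,0,0],[0.008,0,0],[0.012,0,0],[0.012,0,0],[0.012,0,0]],"dr":[[0,0,0],[0,0,0],[0,0,0],[0,0,0],[0,0,0]]}'
```

```text
time_s: 14.8
position: [0.5207, 0.1508, 0.0964]
tool_rot: [[-0.002, 0.063, 0.998], [-0.0, 0.998, -0.063], [-1.0, -0.0, -0.002]]
ft_force: [-3.3, 0.4, 5.9]
grip_width: 0.0001
time_s: 15.3
position: [0.5209, 0.1508, 0.0848]
tool_rot: [[-0.002, 0.063, 0.998], [-0.0, 0.998, -0.063], [-1.0, -0.0, -0.002]]
ft_force: [-4.6, 0.8, 6.7]
grip_width: 0.0003
```

Near level; check the gauge needle and the lever's slope.

```bash
python3 - <<'E'
from h import *
s=sensors.observe();print(s['position'],s['ft_force'])
for n in("scene","top","wrist"):
    c=cam(n);I,D=cams.get_image(n);P=cloud(n,D,c);cv2.imwrite(f"pics/{n}7.png",I);np.savez(f"{n}7.npz",I=I,D=D,T=c[3])
    q=P[(P[...,2]>.19)&(P[...,2]<.222)];q=q[np.hypot(q[:,0]-.626,q[:,1]-.018)<.016];print(n,len(q),np.median(q,0) if len(q) else 0)
    ex=np.array([.9984,-.058]);d=P[...,:2]-np.array([.6,.147]);a=d@ex;b=d@np.array([.058,.9984])
    m=(abs(b)<.012)&(a>-.12)&(a<.02)&(P[...,2]>.06)&(P[...,2]<.12)
    for lo in np.arange(-.11,.02,.01):
        k=m&(a>=lo)&(a<lo+.01)
        if k.sum()>1: print(n,round(lo,3),k.sum(),np.percentile(P[k][:,2],[10,50,90]).round(4))
A=cv2.imread("pics/scene7.png");B=cv2.imread("pics/wrist7.png")
u,v=map(int,proj("scene",(.592,-.11,.1)));print(u,v)
cv2.imwrite("pics/c7.png",np.hstack([cv2.resize(A[v-20:v+20,u-20:u+20],(380,380),interpolation=cv2.INTER_CUBIC),cv2.resize(B,None,fx=.8,fy=.8)[:307].copy() if 0 else cv2.resize(B,(410,380))]))
E
```

```text
[0.52087723 0.1507814  0.08481464] [-4.55658496  0.79937093  6.66166195]
scene 0 0
scene -0.1 8 [0.0905 0.1026 0.1174]
scene -0.09 60 [0.0807 0.0986 0.116 ]
scene -0.08 10 [0.0793 0.0836 0.098 ]
scene -0.07 6 [0.0794 0.0841 0.0859]
scene -0.06 9 [0.0767 0.0787 0.0806]
scene -0.05 10 [0.0767 0.0787 0.0806]
scene -0.04 15 [0.0732 0.0793 0.082 ]
scene -0.03 10 [0.0736 0.0798 0.0815]
scene -0.02 12 [0.0762 0.0771 0.0797]
scene -0.01 15 [0.0624 0.0774 0.08  ]
scene -0.0 13 [0.0773 0.0813 0.0847]
scene 0.01 4 [0.0816 0.0824 0.0864]
top 96 [0.62546142 0.01807044 0.20703617]
top -0.01 2 [0.0624 0.064  0.0657]
top -0.0 12 [0.0832 0.0858 0.0895]
top 0.01 8 [0.0784 0.0816 0.0864]
wrist 0 0
wrist -0.1 1198 [0.0884 0.1048 0.1172]
wrist -0.09 1003 [0.0817 0.0971 0.1123]
wrist -0.08 6 [0.1196 0.1199 0.12  ]
wrist -0.04 28 [0.0785 0.0791 0.0797]
wrist -0.03 131 [0.0781 0.0789 0.0794]
wrist -0.02 153 [0.078  0.0788 0.0795]
wrist -0.01 40 [0.078  0.0787 0.0792]
249 187
```

View pics/c7.png

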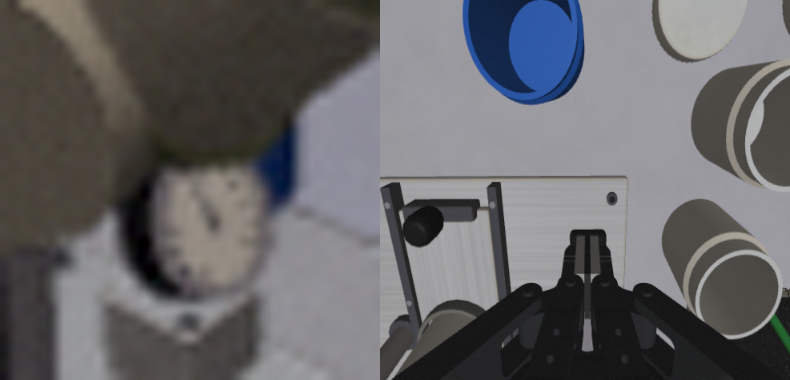

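```bash
python3 -m crank '{"hand":[255,255,255,255],"translation":[[0.0007,0,0],[0.0007,0,0],[0.0007,0,0],[0.0007,0,0]],"dr":[[0,0,0],[0,0,0],[0,0,0],[0,0,0]]}'
python3 - <<'E'
from h import *
c=cam("wrist");I,D=cams.get_image("wrist");P=cloud("wrist",D,c)
ex=np.array([.9984,-.058]);d=P[...,:2]-np.array([.6,.147]);a=d@ex;b=d@np.array([.058,.9984])
m=(abs(b)<.008)&(a>-.04)&(a<0)&(abs(P[...,2]-.079)<.003);print(np.polyfit(a[m],P[...,2][m],1))
c=cam("top");I,D=cams.get_image("top");P=cloud("top",D,c);q=P[(P[...,2]>.19)&(P[...,2]<.222)];q=q[np.hypot(q[:,0]-.626,q[:,1]-.018)<.016];print("knob top",np.median(q,0))
s=sensors.observe();print(s['position'],s['ft_force'],s['qvel'].round(2))
E
```

```text
time_s: 15.85
position: [0.5208, 0.1508, 0.0842]
tool_rot: [[-0.002, 0.063, 0.998], [0.0, 0.998, -0.063], [-1.0, -0.0, -0.002]]
ft_force: [-4.9, 0.4, 7.8]
grip_width: -0.0002
[-0.00350464  0.07858989]
knob top [0.62590239 0.01782276 0.20698412]
[0.52081764 0.15080269 0.08422594] [-4.96716456  0.35155456  7.51017091] [ 0.01 -0.02 -0.07 -0.   -0.13  0.03]
```

Level: the slope is 0.004 rad, the pad height 84 mm, the force about 8 N. The knob is still locked down.

```bash
python3 -c "
from rig import env
print(env.close_job())"
```

```text
the job is handed in; nothing more can be done
None
```

The leak test is set up as asked and handed in at about 16 s, with the closed fingers still holding the test lever level.

- **Shuttle:** I pushed it in until it met its stop; the push force rose to 23 N. The pictures show the jar under the seal head.
- **Star knob:** I gripped it, pushed it down to its stop and turned it about 1.27 rad clockwise until it hit the turn stop (1.9 N m). After I let go it stayed down by itself. Its top reads 207 mm, where 206 mm is expected when locked.
- **Test lever:** I lowered it slowly from above and never past level. At the last check the pad was at 84.2 mm, the push was 7.5 N vertical and the lever slope was 0.004 rad. All three agree with level.

**Failed or weak checks:**
- **First approach:** it skimmed over the shuttle knob because the descent was speed-limited. Nothing moved, and I lifted and redid it.
- **First star-knob estimate:** it was about 1 cm off; two depth views and the shuttle geometry corrected it before I gripped.
- **Side force:** the fingers also pull about 5 N sideways on the lever pad.
- **Gauge needle:** the camera saw it only obliquely, so it only roughly supports the lever being level.

I did not touch the other jars, but took no final picture to measure their positions.

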